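Show the drawn mahjong tile to the web camera

TASK

Show the player on the video call which tile was drawn: take the tile that stands apart from the other four out of the rack, gripping it by its two narrow sides so that nothing covers the engraved face. Hold it up to the web camera right way up, about 12 cm in front of the lens and in the middle of its view, the face square to the lens (the camera looks down a little, so tip the tile to match), and finish there, still holding it steady. Do not shift the other tiles or the things on the table, and do not touch the camera.

Things in the scene. Friction and masses are not known exactly. Their poses are not given: they have to be found in the camera images.
- drawn: Mahjong tile, ivory face on a jade back, 30 mm wide (y), 22 mm thick (x), 40 mm tall (z), 30 to 50 g; stands alone towards the right (-y) end of the rack, 43 to 165 mm clear of the four hand tiles. Leans back 0.26 rad, the engraved face towards the robot and a little up. Origin: centre of its lower end; z up along its height, y across its width, -x out of the engraved face.
- drawn_face: Engraved field of the drawn tile's face (25 x 35 mm, a wheel of dark dots), part of that tile. Origin: centre of the face surface, which is 11 mm to -x and 20 mm up from the tile's origin. Same axes as the tile: -x points out of the face, z to its top end.
- drawn_top (a point): Centre of the drawn tile's upper end, 40 mm above its origin along its z.
- hand0: Mahjong tile, ivory face on a jade back, 30 mm wide (y), 22 mm thick (x), 40 mm tall (z); number 1 of the four tiles of the hand, which stand side by side, nearly touching, at the left part (+y) of the rack, leaning like the drawn one. Origin: centre of its lower end; axes as the drawn tile.
- hand1: Mahjong tile, ivory face on a jade back, 30 mm wide (y), 22 mm thick (x), 40 mm tall (z); number 2 of the four tiles of the hand, which stand side by side, nearly touching, at the left part (+y) of the rack, leaning like the drawn one. Origin: centre of its lower end; axes as the drawn tile.
- hand2: Mahjong tile, ivory face on a jade back, 30 mm wide (y), 22 mm thick (x), 40 mm tall (z); number 3 of the four tiles of the hand, which stand side by side, nearly touching, at the left part (+y) of the rack, leaning like the drawn one. Origin: centre of its lower end; axes as the drawn tile.
- hand3: Mahjong tile, ivory face on a jade back, 30 mm wide (y), 22 mm thick (x), 40 mm tall (z); number 4 of the four tiles of the hand, which stand side by side, nearly touching, at the left part (+y) of the rack, leaning like the drawn one. Origin: centre of its lower end; axes as the drawn tile.
- rack: Clear acrylic tile rack, fixed, 340 mm long (y), 70 mm deep, 27 mm tall. Its trough leans back 0.26 rad: a ledge 34 mm deep, inner edge 9 mm over the table, and a low back that reaches 18 mm up the tiles, so the upper 22 mm of a tile is free all round. Origin: middle of the foot, on the table; -x is the robot's side.
- cam_stand: Foot of the camera stand, fixed: black disc 110 mm across, with an upright tube 18 mm thick, on the right of the table. Origin: centre of the underside; its -x is the way the camera looks, seen from above.
- lens (a point): Front of the web camera's lens, 185 to 255 mm over the table. The camera, a black bar 92 wide, 30 high, 26 mm deep, sits on the stand; its height and downward tilt (0.03 to 0.35 rad) differ each time and stay so. Axes: -x straight out along the line of sight, y across the picture, z up in the picture.
- dice_cup: Red plastic dice cup standing open end up, 80 mm across the rim, 85 mm tall. Origin: centre of its underside. To be left alone.
- saucer: Glass saucer, 116 mm across, 16 mm high. Origin: centre of its underside. To be left alone.
- tongs: Chrome chip tongs lying on the table, 150 mm long (x), 48 mm wide, 18 mm high. Origin: on the table, under the middle. To be left alone.
- chip_tray: Black tray with a row of white chips, 160 mm long (y), 52 mm wide, chips up to 43 mm high. Origin: centre of its underside. To be left alone.
There are look-alikes about, which are no part of the job. What is shaped like the cam_stand but blue, pink or red is not meant.

How it is judged (in metres and radians):
On the way:
1. the drawn tile is held by the fingers, clear above the rack (contact force between the fingers and drawn above 1 N and height (world z) of drawn above 0.07 m and contact force between drawn and rack below 0.1 N), for 0.1 s.
At the end, for the whole second after the job is handed in: Held by its sides (over 2 N, under 1 N on the face), tile still, off rack and camera; face centre 95 to 145 mm before the lens, within 20 mm of the line of sight across and up-down; face to the lens, top up, each within 0.22 rad; the hand's tiles within 12 mm of their starts (x of drawn_face in the frame of lens between -0.145 and -0.095 m and y of drawn_face in the frame of lens between -0.02 and 0.02 m and z of drawn_face in the frame of lens between -0.02 and 0.02 m and angle between the x axis of drawn_face and the x axis of lens, either way round below 0.22 rad and angle between the z axis of drawn_face and the z axis of lens, either way round below 0.22 rad and x of lens in the frame of drawn_face below -0.05 m and z of drawn_top in the frame of lens above 0 m and contact force between the fingers and drawn above 2 N and contact force between the fingers and drawn_face below 1 N and contact force between drawn and rack below 0.1 N and contact force between drawn and cam_stand below 0.1 N and linear speed of drawn below 0.02 m/s and angular speed of drawn below 0.15 rad/s and distance of each of hand0, hand1, hand2, hand3 from where it was at the start of the episode below 0.012 m); the arm keeps its last pose, push and grip.
It fails at once if another tile of the hand is pushed about, tipped or pulled out of the rack (more than 12 mm) (distance of any of hand0, hand1, hand2, hand3 from where it was at the start of the episode above 0.012 m).
It fails at once if the dice cup, saucer, tongs or chip tray is shifted (more than 15 mm) (distance of any of dice_cup, saucer, tongs, chip_tray from where it was at the start of the episode above 0.015 m).
It fails at once if the camera or its stand is touched by the robot or the tile (more than 1 N) (contact force between any of the arm, the fingers, drawn and cam_stand above 1 N).
It also fails if it takes over 35 s, if anything falls off the work surface, if the arm or the gripper's body presses on something with over 40 N, if the wrist force passes 120 N, or if a joint passes its speed limit or range.

ROBOT

A 6-joint arm with a two-finger parallel gripper is mounted at the origin on the work surface. World frame = base frame: x ahead of the robot, y to its left, z up, the work surface at z = 0. Lengths are in mm, angles in rad, forces in N, time in s.
With the tool pointing down it reaches from about 350 to 725 mm from the base axis. Payload 6 kg.
Tool frame: the origin (TCP) lies midway between the tips of the shut fingers; the grasp point (between the pads) lies 19 mm behind it; y points along the fingers, z is the direction in which the jaws open and shut, and the axes are right-handed (so a half turn about y gives the same grasp; the last joint's range is limited). The gripper opens to 85 mm and grips with 20 to 120 N. Pads are 22 mm wide; open, the fingers measure 114 mm over their backs; the gripper's body (76 mm by 85 mm) begins 54 mm behind the grasp point. The pads swing forward as they close: fully open they stand 13 mm farther back than shut.
Start: joints at [0.334, 0.04, 0.085, 0, -1.615, -0.334], TCP at [599.978, 0.018, 231.261] pointing down, gripper open.
Joint ranges: [-2.56, 2.56], [-1.29, 2.01], [-1.08, 1.49], [-3.29, 1.98], [-2.81, -0.18], [-2.99, 2.99]. Speed limits (rad/s): [2.57, 2.57, 3.01, 3.14, 3.14, 3.14].

INTERFACE

Orientations are given as a rotation vector (axis times angle).
In Python, from bench import r, cams, sign_off gives the robot as it stands. The module is installed in compiled form; this text tells all that it offers.
- The arm moves only by the tool jog_arm, never from a script. Its argument "plan" is a list of rows, each an object of numbers: "x", "y", "z": the shift along the tool's x, y, z in cm; "turn": the turn about the tool's y in degrees. A call has 1 to 12 rows; each row shifts and turns the commanded pose from where the row before left it, along the tool's axes as they then stand; what a row does not reach is not made up. A row lasts 1/8 s, in which the tool goes at most 62.5 mm and 10.7 degrees, less where a joint would pass 70% of its speed; a pose out of reach is approached as far as the arm can. A call is refused whole if a number of a shift passes 6.25 or a number of a turn 10.7, either way. A call with a gripper value outside its range is refused whole. "hand" is the opening, from 0 (shut) to 1 (fully open), set as the call begins (left out, the last holds). The fingers move at their own pace and stop on an object; "squeeze" is the grip in N (left out, the last holds). Time passes only in rows, so rows that do not move let the fingers close. It gives the time, the measured TCP pose, the force and the opening at its end, in the units of the state.
- r.read_state(): the state, without advancing time (a new reading comes with each control period).
- cams.camera(name): name is "scene" or "side" or "wrist"; returns a dict with "frame" (400x640x3 uint8, red, green, blue), "fx", "fy", "cx", "cy" (pixels), "view" (4x4, takes a point from world to camera coordinates). Camera axes: x right, y up, looking along -z (the intrinsics and any distortion apply to the point x, -y, -z); pixel columns grow to the right and rows downward; lengths in mm; the calibration is good to about 2 mm. A picture is of the moment at which its call begins. There is no depth.
- sign_off(): hands the job in, once; it reports no verdict.
The state is a dict: "time": time; "q": joint angles; "qvel": joint speeds; "joint_torque": joint torques, N m; "ee_pos": TCP position; "eef_rot": TCP orientation; "force": force on the tool from outside, world axes, zero at the start; "moment": the same for the moment, N m; "width": finger opening in mm.
Only numpy, scipy, OpenCV 4.12 (cv2) and the standard library are available. Lean on these libraries where they do the work, as an engineer would, in place of code of your own. Each camera call takes 0.05 s, during which the arm holds its last target.

## Working session

There is one attempt and no reset: what is moved stays moved. The work goes in short steps, Python scripts to look and compute and a tool call to move; the robot and the scene stay as the last step left them, time stands still between calls to the robot, and variables do not carry over. Pictures are saved under pics/ and viewed, and the job is handed in when it is done.

Besides the shell and the picture viewer there is one more tool, called in YAML: its name, and indented under it one key for each argument. jog_arm: Moves the arm, as the interface text tells. Its arguments: {"type":"object","properties":{"plan":{"type":"array"},"hand":{"type":"number"},"squeeze":{"type":"number"}},"required":["plan"]}

```bash
mkdir -p pics; python3 - <<'E'
from bench import r,cams
import cv2,numpy as np
print(r.read_state())
for n in ["scene","side","wrist"]:
    c=cams.camera(n); cv2.imwrite(f"pics/{n}0.png",c["frame"][:,:,::-1])
    np.savez(f"{n}0.npz",**c)
    print(n,c["fx"],c["fy"],c["cx"],c["cy"],[k for k in c]); print(np.round(c["view"],3).tolist())
E
```

```text
{'time': 0.0, 'q': array([ 3.33713028e-01,  4.07912619e-02,  8.37974864e-02, -4.77435478e-04,
       -1.61548931e+00, -3.33708754e-01]), 'qvel': array([ 0.00019713,  0.00077302, -0.00015172,  0.00137875,  0.00079196,
       -0.00029479]), 'joint_torque': array([-7.27207535e-04, -3.68200672e+01,  3.47413230e+01,  6.93227157e+00,
       -5.48646509e-03, -9.47124363e-06]), 'ee_pos': array([5.99668429e+02, 9.40967895e-02, 2.30280470e+02]), 'eef_rot': array([-1.20797386, -1.20788121,  1.21011998]), 'force': array([-0.71777175, -0.31118133,  0.37739428]), 'moment': array([ 0.00957411,  0.00895248, -0.0451018 ]), 'width': 85.36188743093449}
scene 361.2850757586813 361.2850757586813 322.7109338648991 200.1438776542213 ['frame', 'fx', 'fy', 'cx', 'cy', 'view']
[[0.299, 0.954, -0.012, -89.816], [-0.803, 0.258, 0.537, 331.812], [0.516, -0.151, 0.843, -1315.226], [0.0, 0.0, 0.0, 1.0]]
side 392.0614043676218 392.0614043676218 323.7064404239227 202.85158828122576 ['frame', 'fx', 'fy', 'cx', 'cy', 'view']
[[-0.95, -0.313, -0.017, 452.836], [0.144, -0.486, 0.862, -223.351], [-0.278, 0.816, 0.507, -934.635], [0.0, 0.0, 0.0, 1.0]]
wrist 279.26426578808554 279.26426578808554 322.60782975801334 196.937481702508 ['frame', 'fx', 'fy', 'cx', 'cy', 'view']
[[-1.0, -0.002, 0.0, 599.863], [0.002, -0.953, -0.303, 38.421], [0.001, -0.303, 0.953, -379.577], [0.0, 0.0, 0.0, 1.0]]
```

View pics/scene0.png

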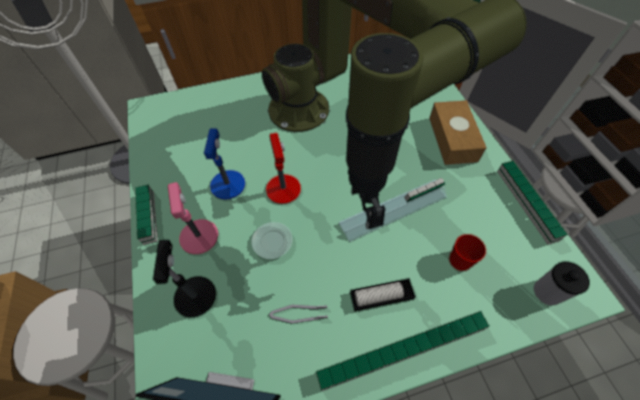

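View pics/side0.png

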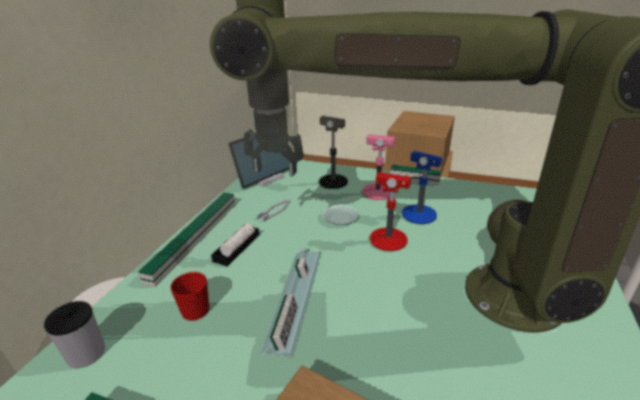

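View pics/wrist0.png

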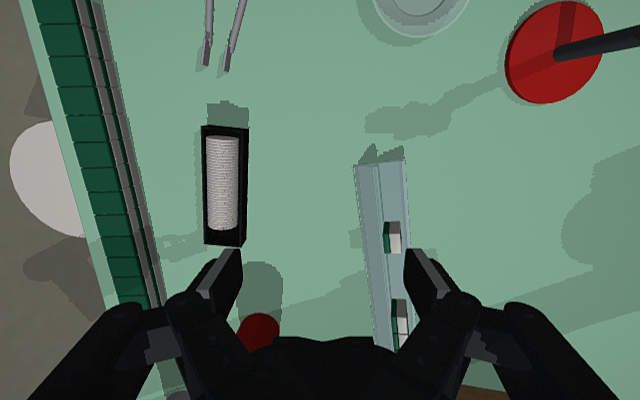

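```bash
cat >h.py <<'E'
import numpy as np,cv2
def ld(n): return dict(np.load(n+".npz"))
def proj(c,P):
    P=np.atleast_2d(P); q=P@c["view"][:3,:3].T+c["view"][:3,3]
    return np.c_[c["fx"]*q[:,0]/-q[:,2]+c["cx"], c["fy"]*q[:,1]/q[:,2]+c["cy"]]
def ray(c,u,v):
    d=np.array([(u-c["cx"])/c["fx"],-(v-c["cy"])/c["fy"],-1.]); R=c["view"][:3,:3]
    return -R.T@c["view"][:3,3], R.T@d
def onz(c,u,v,z=0):
    o,d=ray(c,u,v); return o+d*(z-o[2])/d[2]
def tri(*obs):
    A=np.zeros((3,3));b=np.zeros(3)
    for c,u,v in obs:
        o,d=ray(c,u,v); d/=np.linalg.norm(d);M=np.eye(3)-np.outer(d,d);A+=M;b+=M@o
    p=np.linalg.solve(A,b); return p,[proj(c,p)[0]-[u,v] for c,u,v in obs]
def crop(c,x0,y0,w,h,s,name):
    cv2.imwrite(name,cv2.resize(c["frame"][y0:y0+h,x0:x0+w,::-1],None,fx=s,fy=s,interpolation=cv2.INTER_CUBIC))
E
python3 - <<'E'
from h import *
s,d,w=ld("scene0"),ld("side0"),ld("wrist0")
print("foot scene",onz(s,195,296,5),"side",onz(d,333,181,5))
print("tile w",onz(w,392,237,40), "tile side",onz(d,303,268,30))
print("rack ends scene",onz(s,345,233,5),onz(s,445,190,5))
crop(s,130,220,100,100,6,"pics/s_cam.png");crop(d,290,100,100,100,6,"pics/d_cam.png")
crop(w,330,140,120,120,5,"pics/w_tile.png");crop(d,255,235,80,120,5,"pics/d_rack.png")
print(-s["view"][:3,:3].T@s["view"][:3,3],-d["view"][:3,:3].T@d["view"][:3,3])
E
```

```text
foot scene [ 586.73728341 -438.74548295    5.        ] side [ 586.29343115 -443.43089026    5.        ]
tile w [508.69070329  83.59407573  40.        ] tile side [504.20915202  82.69124308  30.        ]
rack ends scene [532.11236114  -5.57653327   5.        ] [485.91507788 336.09662663   5.        ]
[ 971.47071199 -198.45385836  929.97138575] [202.79361845 795.76648254 673.88333877]
```

View pics/s_cam.png

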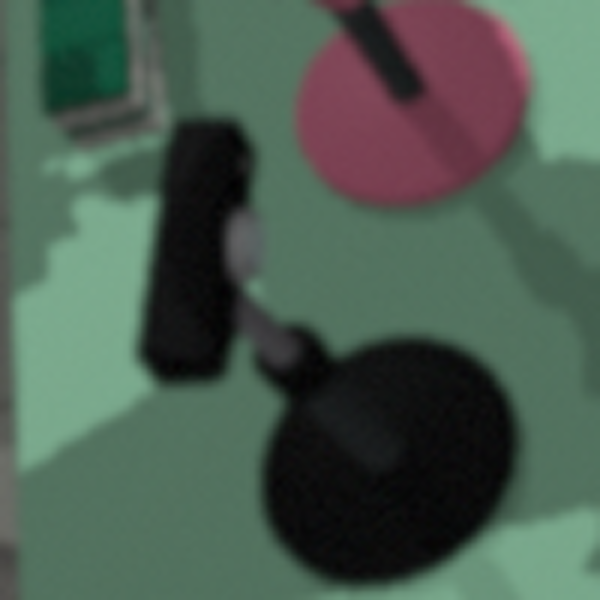

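View pics/d_cam.png

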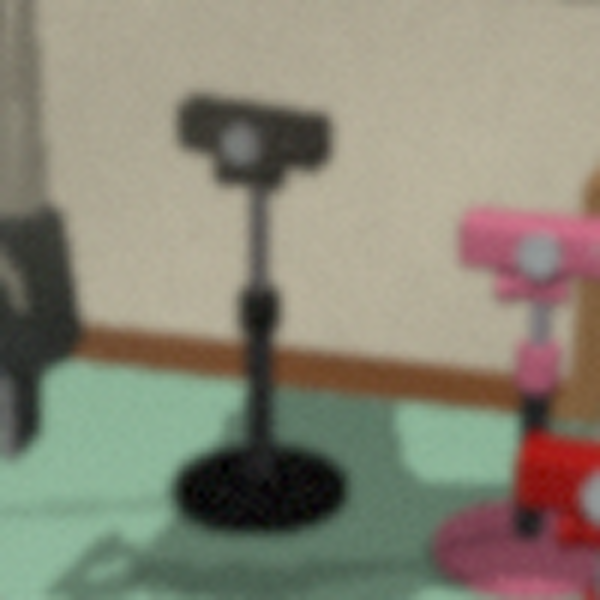

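View pics/w_tile.png

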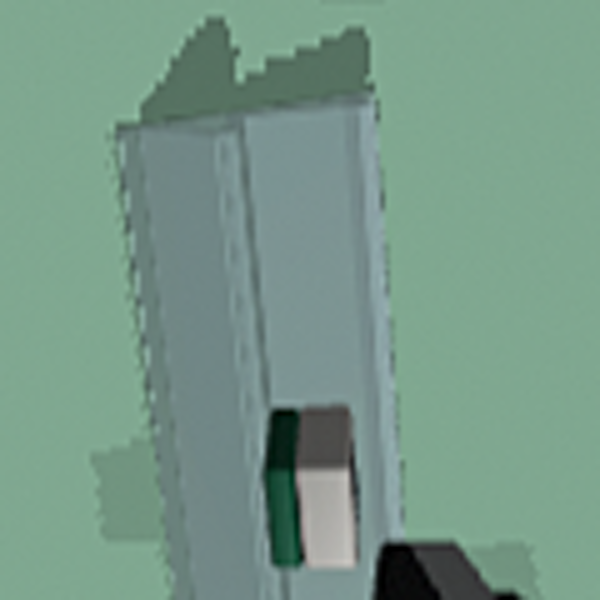

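View pics/d_rack.png

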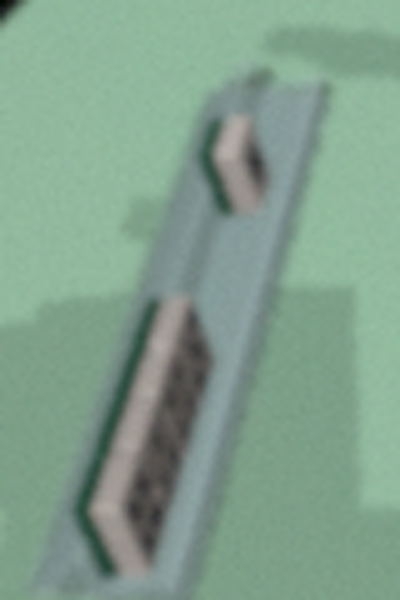

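```bash
python3 - <<'E'
from h import *
s,d,w=ld("scene0"),ld("side0"),ld("wrist0")
print("lens",tri((s,170.2,260.2),(d,329.6,123.7)))
g=lambda x,y:(330+(x+.5)/5-.5,140+(y+.5)/5-.5)
a=.26
from scipy.optimize import least_squares
# tile corners: top end: back/-y, back/+y, front/-y, front/+y ; image obs
obs=[(g(268,468),(11,-15,40)),(g(278,567),(11,15,40)),(g(352,467),(-11,-15,40)),(g(357,567),(-11,15,40))]
def P(p,l):
    Ry=np.array([[np.cos(a),0,np.sin(a)],[0,1,0],[-np.sin(a),0,np.cos(a)]])
    c,s_=np.cos(p[2]),np.sin(p[2]);Rz=np.array([[c,-s_,0],[s_,c,0],[0,0,1]])
    return np.array([p[0],p[1],12])+Rz@Ry@np.array(l,float)
f=lambda p:np.concatenate([proj(w,P(p,l))[0]-np.array(o) for o,l in obs])
r=least_squares(f,[505,84,.13]);print(r.x,r.fun.round(2))
for n,l in [("base",(0,0,0)),("top",(0,0,40)),("h20",(0,0,20)),("h13",(0,0,13))]: print(n,P(r.x,l))
# check in side
for l in [(-11,-15,40),(-11,15,40),(11,-15,40),(-11,15,0),(-11,-15,0)]:
    q=proj(d,P(r.x,l))[0]; print(l,q,((q-[255,235])*5).round())
# rack edge in wrist: front edge points
for x,y in [(375,97),(398,520)]: print("rack front",onz(w,*g(x,y),18))
for x,y in [(118,128),(165,560)]: print("rack rear foot",onz(w,*g(x,y),0))
# hand tile end
print("hand",onz(w,400,300,45))
E
```

```text
lens (array([ 589.7817111 , -419.85964537,  233.40197503]), [array([0.02893172, 0.03100945]), array([ 0.02114079, -0.01519777])])
[5.00416781e+02 8.56506466e+01 1.48300148e-01] [-0.63 -0.43 -0.76  0.53  0.45 -0.57  0.91  0.56]
base [500.41678135  85.65064661  12.        ]
top [510.5871314   87.17006622  50.65559913]
h20 [505.50195637  86.41035641  31.32779956]
h13 [503.72214511  86.14445798  24.56306972]
(-11, -15, 40) [304.984686  257.9685407] [250. 115.]
(-11, 15, 40) [302.43026912 265.55044803] [237. 153.]
(11, -15, 40) [296.88572763 258.95322826] [209. 120.]
(-11, 15, 0) [307.13048592 277.99685944] [261. 215.]
(-11, -15, 0) [309.52050361 270.23605758] [273. 176.]
rack front [494.99349652 -15.52150417  18.        ]
rack front [477.61498503 104.41729293  18.        ]
rack rear foot [558.46846457  -3.82603858   0.        ]
rack rear foot [ 5.39832579e+02  1.27002593e+02 -5.68434189e-14]
hand [491.41750128 177.95147058  45.        ]
```

```bash
cat >>h.py <<'E'
from scipy.spatial.transform import Rotation as Ro
def delta(st,T,ang=None):
    R=Ro.from_rotvec(st["eef_rot"]).as_matrix()
    return (R.T@(np.array(T)-st["ee_pos"])/10).round(2)
def st():
    from bench import r
    s=r.read_state(); R=Ro.from_rotvec(s["eef_rot"]).as_matrix()
    print("t",round(float(s["time"]),2),"pos",s["ee_pos"].round(1),"F",s["force"].round(1),"w",round(float(s["width"]),1)); print(R.round(3)); 
    return s,R
E
cat >fitcam.py <<'E'
from h import *
from scipy.optimize import minimize, differential_evolution
s,d=ld("scene0"),ld("side0")
rois=[(s,(150,232,30,53)),(d,(312,108,40,20))]
def prep(c,roi):
    x,y,w,h=roi; g=c["frame"][y:y+h,x:x+w].astype(float).sum(2)
    lo,hi=np.percentile(g,5),np.percentile(g,85); return np.clip((hi-g)/(hi-lo),0,1)
ims=[prep(c,r_) for c,r_ in rois]
def box(p):
    x,y,z,yaw,t=p  # camera body centre; looking dir = yaw angle, tilted down t
    f=np.array([np.cos(yaw)*np.cos(t),np.sin(yaw)*np.cos(t),-np.sin(t)]); l=np.array([-np.sin(yaw),np.cos(yaw),0]); u=np.cross(f,l)
    return np.array([[x,y,z]+f*a*13+l*b*46+u*c*15 for a in(-1,1) for b in(-1,1) for c in(-1,1)]),f
def ren(c,roi,B):
    k=8;x,y,w,h=roi; q=(proj(c,B)-[x,y]+.5)*k
    m=np.zeros((h*k,w*k),np.uint8); cv2.fillConvexPoly(m,cv2.convexHull(q.round().astype(np.int32)),255)
    m=cv2.GaussianBlur(m,(0,0),k*.7)
    return cv2.resize(m,(w,h),interpolation=cv2.INTER_AREA)/255
def cost(p):
    B,_=box(p); e=0
    for (c,r_),im in zip(rois,ims):
        R=ren(c,r_,B); e+=((R-im)**2).sum()
    return e
bd=[(550,630),(-470,-400),(200,270),(.9,2.3),(0,.4)]
if __name__=="__main__":
    r=differential_evolution(cost,bd,maxiter=80,popsize=12,seed=1); print(r.x.round(3),r.fun)
    for t in [.03,.1,.17,.24,.31,.37]:
        q=minimize(lambda p:cost([*p,t]),r.x[:4],method="Nelder-Mead"); print(t,q.x.round(2),q.fun.round(2))
    B,f=box(r.x); print("f",f,"lens-centre", np.array([589.8,-419.9,233.4])-r.x[:3])
E
python3 fitcam.py; python3 -c "
from h import *
s,R=st()
print(delta(s,[503,86,100]))"
```

```text
[ 5.88546e+02 -4.35799e+02  2.32167e+02  1.40600e+00  3.86000e-01] 110.71034317889851
0.03 [ 586.74 -434.1   232.09    1.47] 188.33
0.1 [ 588.73 -434.4   231.91    1.45] 169.53
0.17 [ 588.96 -435.2   231.83    1.42] 149.47
0.24 [ 588.72 -435.73  231.57    1.42] 130.97
0.31 [ 588.46 -435.93  231.44    1.41] 116.84
0.37 [ 588.32 -436.29  231.43    1.41] 111.01
f [ 0.15207162  0.913801   -0.3766191 ] lens-centre [ 1.25415899 15.89901729  1.23269254]
t 0.15 pos [5.998e+02 1.000e-01 2.305e+02] F [ 0.2  0.6 -0. ] w 85.5
[[ 0.    -0.001 -1.   ]
 [ 1.    -0.     0.   ]
 [-0.    -1.     0.001]]
[ 8.59 13.06  9.66]
```

jog_arm:
  plan:
    - {"turn": 10.2}
    - {"turn": 10.2}
    - {"turn": 10.2}
    - {"turn": 10.2}
    - {"turn": 10.2}
    - {"turn": 10.2}
    - {"turn": 10.2}
    - {"turn": 10.2}
    - {}
  hand: 0.7

```text
$.plan[0]: bad value
```

```bash
python3 -c "
from h import *
s,R=st()
print(delta(s,[490,85,130]))"
```

```text
t 0.15 pos [5.998e+02 1.000e-01 2.305e+02] F [ 0.2  0.6 -0. ] w 85.5
[[ 0.    -0.001 -1.   ]
 [ 1.    -0.     0.   ]
 [-0.    -1.     0.001]]
[ 8.49 10.06 10.96]
```

jog_arm:
  plan:
    - {"x": 0, "y": 0, "z": 0, "turn": 10.2}
    - {"x": 0, "y": 0, "z": 0, "turn": 10.2}
    - {"x": 0, "y": 0, "z": 0, "turn": 10.2}
    - {"x": 0, "y": 0, "z": 0, "turn": 10.2}
    - {"x": 0, "y": 0, "z": 0, "turn": 10.2}
    - {"x": 0, "y": 0, "z": 0, "turn": 10.2}
    - {"x": 0, "y": 0, "z": 0, "turn": 10.2}
    - {"x": 0, "y": 0, "z": 0, "turn": 10.2}
    - {"x": 0, "y": 0, "z": 0, "turn": 0}
  hand: 0.7

```text
time: 1.27
ee_pos: [599.9, 0.0, 230.9]
eef_rot: [-1.568, -0.116, 0.117]
force: [-0.2, 0.1, 0.5]
width: 60.1
```

```bash
python3 -c "
from h import *
s,R=st()
print(delta(s,[490,85,130]))"
```

```text
t 1.27 pos [599.9   0.  230.9] F [-0.2  0.1  0.5] w 60.1
[[ 0.989 -0.001 -0.148]
 [ 0.148 -0.     0.989]
 [-0.001 -1.     0.   ]]
[-9.6  10.1  10.03]
```

jog_arm:
  plan:
    - {"x": -2.4, "y": 2.5, "z": 2.5, "turn": 0}
    - {"x": -2.4, "y": 2.5, "z": 2.5, "turn": 0}
    - {"x": -2.4, "y": 2.5, "z": 2.5, "turn": 0}
    - {"x": -2.4, "y": 2.6, "z": 2.53, "turn": 0}
    - {"x": 0, "y": 0, "z": 0, "turn": 0}
    - {"x": 0, "y": 0, "z": 0, "turn": 0}

```text
time: 2.02
ee_pos: [490.8, 85.2, 131.1]
eef_rot: [-1.568, -0.118, 0.116]
force: [1.1, -0.2, 0.4]
width: 59.8
```

```bash
python3 -c "
from h import *
from bench import cams
s,R=st()
c=cams.camera('wrist');np.savez('wrist1.npz',**c);cv2.imwrite('pics/wrist1.png',c['frame'][:,:,::-1])
crop(c,220,120,200,150,4,'pics/w1c.png')
"
```

```text
t 2.02 pos [490.8  85.2 131.1] F [ 1.1 -0.2  0.4] w 59.8
[[ 0.989  0.001 -0.149]
 [ 0.149  0.     0.989]
 [ 0.001 -1.    -0.   ]]
```

View pics/wrist1.png

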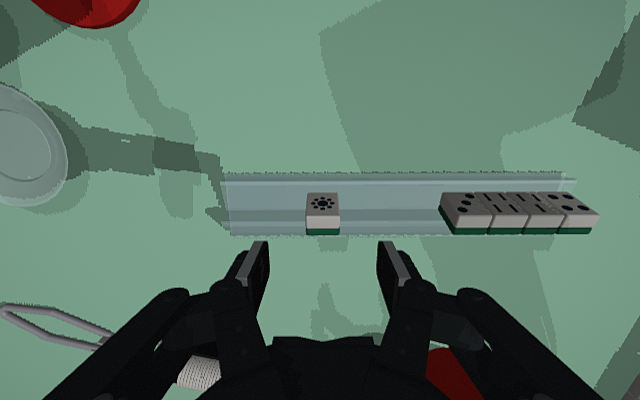

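View pics/w1c.png

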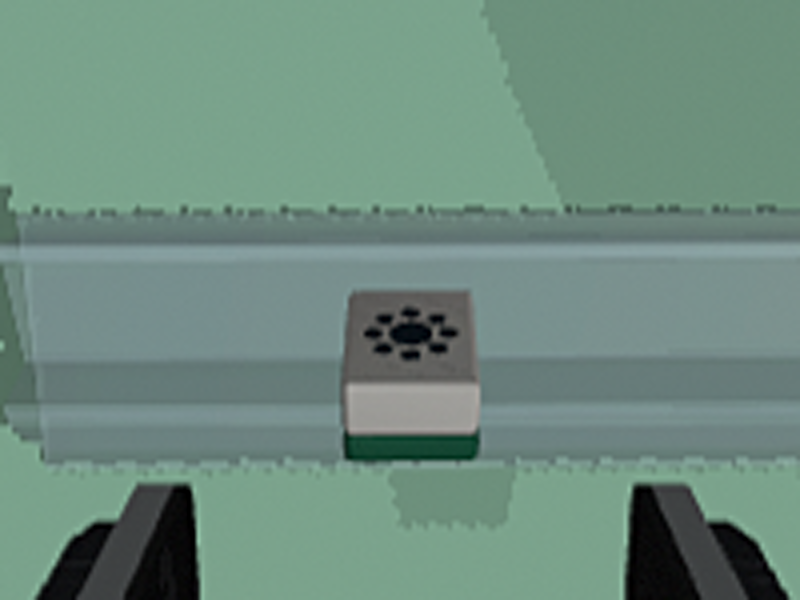

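```bash
python3 - <<'E'
from h import *
from scipy.optimize import least_squares
w=ld("wrist1");a=.26
g=lambda x,y:np.array([220+(x+.5)/4-.5,120+(y+.5)/4-.5])
# image left = -y (drawn is toward -y => left)
obs=[((350,292),(-11,-15,0)),((470,291),(-11,15,0)),((343,382),(-11,-15,40)),((479,381),(-11,15,40)),((346,459),(11,-15,40)),((478,459),(11,15,40))]
def P(p,l):
    return p[:3]+Ro.from_euler("ZY",[p[3],a]).as_matrix()@np.array(l,float)
f=lambda p:np.concatenate([proj(w,P(p,l))[0]-g(*o) for o,l in obs])
r=least_squares(f,[500,85,12,.148]);print(r.x.round(3),r.fun.round(2))
for h in(0,13,20,40):print(h,P(r.x,(0,0,h)).round(1))
# fingertips in the picture: gripper centre check
s,R=st()
tip=s["ee_pos"]+R@np.array([[0,0,30],[0,0,-30],[0,-13,30],[0,-13,-30]]).T.T[0]
for k in([0,0,30],[0,0,-30],[0,-8,30],[0,-8,-30]):print(k,proj(w,s["ee_pos"]+R@np.array(k,float))[0].round(1))
print("delta",delta(s,P(r.x,(0,0,13))))
E
```

```text
[5.05359e+02 8.73840e+01 1.16000e-01 1.62000e-01] [ 0.35 -0.57 -0.04 -0.61  0.12  0.51 -0.28  0.45  0.4   0.19 -0.53 -0.11]
0 [5.054e+02 8.740e+01 1.000e-01]
13 [508.7  87.9  12.7]
20 [510.4  88.2  19.4]
40 [515.5  89.   38.8]
t 2.08 pos [491.2  85.1 131.3] F [0.1 0.9 0.4] w 59.8
[[ 0.989  0.001 -0.148]
 [ 0.148  0.     0.989]
 [ 0.002 -1.     0.   ]]
[0, 0, 30] [374.2 250.9]
[0, 0, -30] [269.2 250.5]
[0, -8, 30] [376.8 258.1]
[0, -8, -30] [266.5 257.7]
delta [ 1.75 11.87  0.02]
```

```bash
python3 - <<'E'
from h import *
from scipy.optimize import least_squares
w=ld("wrist1");w0=ld("wrist0");a=.26
g=lambda x,y:np.array([220+(x+.5)/4-.5,120+(y+.5)/4-.5])
g0=lambda x,y:np.array([330+(x+.5)/5-.5,140+(y+.5)/5-.5])
obs=[((350,292),(-11,-15,0)),((470,291),(-11,15,0)),((343,382),(-11,-15,40)),((479,381),(-11,15,40)),((346,459),(11,-15,40)),((478,459),(11,15,40))]
O=[(w,g(*o),l) for o,l in obs]
O0=[(w0,g0(*o),l) for o,l in [((268,468),(11,-15,40)),((278,567),(11,15,40)),((352,467),(-11,-15,40)),((357,567),(-11,15,40))]]
P=lambda p,l:p[:3]+Ro.from_euler("ZY",[p[3],p[4]]).as_matrix()@np.array(l,float)
def run(O,fix):
    f=lambda p:np.concatenate([proj(c,P([p[0],p[1],fix if fix else p[2],p[3],a],l))[0]-o for c,o,l in O])
    r=least_squares(f,[500,85,12,.148]);print(r.x.round(3),r.cost.round(2),r.fun.round(1), P([r.x[0],r.x[1],fix or r.x[2],r.x[3],a],(0,0,40)).round(1))
run(O,12);run(O0+O,None);run(O0+O,12);run(O0,None)
E
```

```text
[5.00737e+02 8.67080e+01 1.59630e+01 1.62000e-01] 5.09 [-0.4 -1.6  0.7 -1.7 -0.8  0.6  0.6  0.5 -0.4  1.2  0.3  0.9] [510.9  88.4  50.7]
[5.00875e+02 8.66350e+01 1.08490e+01 1.57000e-01] 7.15 [-1.3  0.  -1.2  0.9 -0.3 -0.2  0.4  0.8 -0.3 -1.9  0.5 -1.8 -0.8  0.1
  0.4  0.2 -0.5  0.7  0.   0.5] [511.   88.2  49.5]
[5.00626e+02 8.64820e+01 1.20000e+01 1.56000e-01] 7.89 [-0.9  0.3 -0.9  1.2  0.1  0.   0.8  1.1 -0.5 -1.9  0.5 -1.7 -1.   0.3
  0.4  0.4 -0.8  1.  -0.1  0.9] [510.8  88.1  50.7]
[ 4.94506e+02  9.64660e+01 -9.23000e+00  1.45000e-01] 0.12 [ 0.   0.1 -0.3 -0.2 -0.   0.1  0.3 -0.1] [504.7  97.9  29.4]
```

```bash
python3 -c "
from h import *
s,R=st()
print(delta(s,[500,86.6,23]))"
```

```text
t 2.08 pos [491.2  85.1 131.3] F [0.1 0.9 0.4] w 59.8
[[ 0.989  0.001 -0.148]
 [ 0.148  0.     0.989]
 [ 0.002 -1.     0.   ]]
[ 0.88 10.83  0.02]
```

jog_arm:
  plan:
    - {"x": 0.44, "y": 3.0, "z": 0.02, "turn": 0}
    - {"x": 0.44, "y": 3.0, "z": 0, "turn": 0}
    - {"x": 0, "y": 2.3, "z": 0, "turn": 0}
    - {"x": 0, "y": 1.0, "z": 0, "turn": 0}
    - {"x": 0, "y": 0, "z": 0, "turn": 0}

```text
time: 2.7
ee_pos: [499.4, 86.3, 37.4]
eef_rot: [-1.568, -0.115, 0.115]
force: [0.6, -0.4, -0.5]
width: 59.7
```

```bash
python3 -c "
from h import *
from bench import cams
s,R=st();print(delta(s,[500,86.6,23]))
c=cams.camera('wrist');np.savez('wrist2.npz',**c);crop(c,220,150,200,150,4,'pics/w2c.png')
c=cams.camera('side');np.savez('side2.npz',**c);crop(c,255,205,100,100,6,'pics/d2c.png')
"
```

```text
t 2.7 pos [499.4  86.3  37.4] F [ 0.6 -0.4 -0.5] w 59.7
[[ 0.989 -0.    -0.146]
 [ 0.146 -0.     0.989]
 [-0.    -1.    -0.   ]]
[0.07 1.44 0.02]
```

View pics/w2c.png

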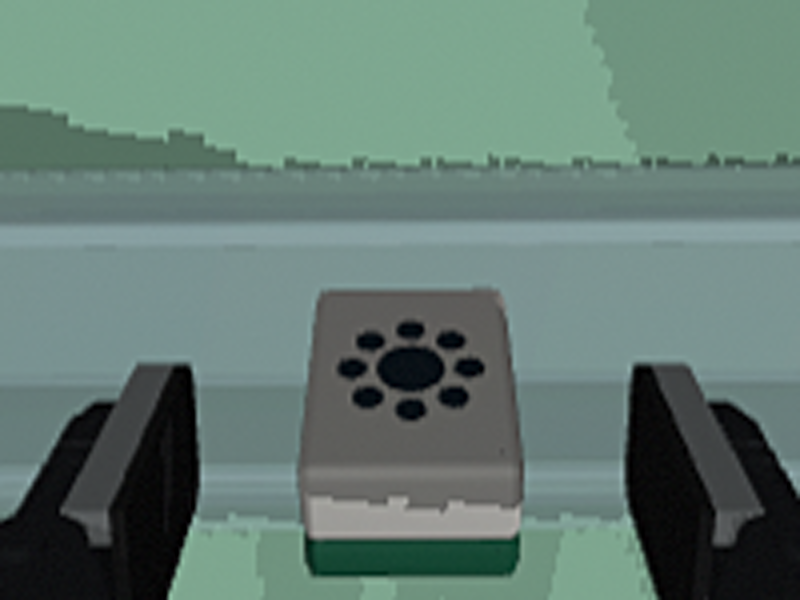

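View pics/d2c.png

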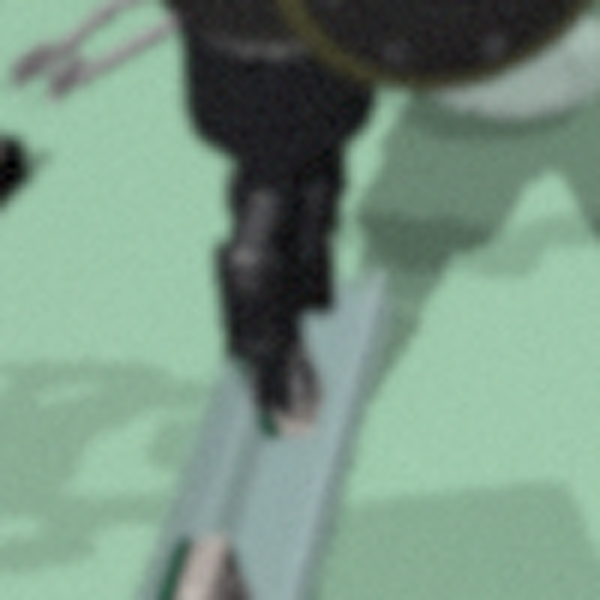

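jog_arm:
  plan:
    - {"x": 0.05, "y": 0.8, "z": 0, "turn": 0}
    - {"x": 0, "y": 0.6, "z": 0, "turn": 0}
    - {"x": 0, "y": 0, "z": 0, "turn": 0}

```text
time: 3.18
ee_pos: [499.1, 86.6, 22.6]
eef_rot: [-1.568, -0.114, 0.116]
force: [-0.4, -0.4, 0.0]
width: 59.8
```

```bash
python3 -c "
from h import *
from bench import cams
s,R=st()
c=cams.camera('wrist');np.savez('wrist3.npz',**c);crop(c,220,150,200,150,4,'pics/w3c.png')
"
```

```text
t 3.17 pos [499.1  86.6  22.6] F [-0.4 -0.4  0. ] w 59.8
[[ 0.989 -0.001 -0.146]
 [ 0.146 -0.001  0.989]
 [-0.001 -1.    -0.   ]]
```

View pics/w3c.png

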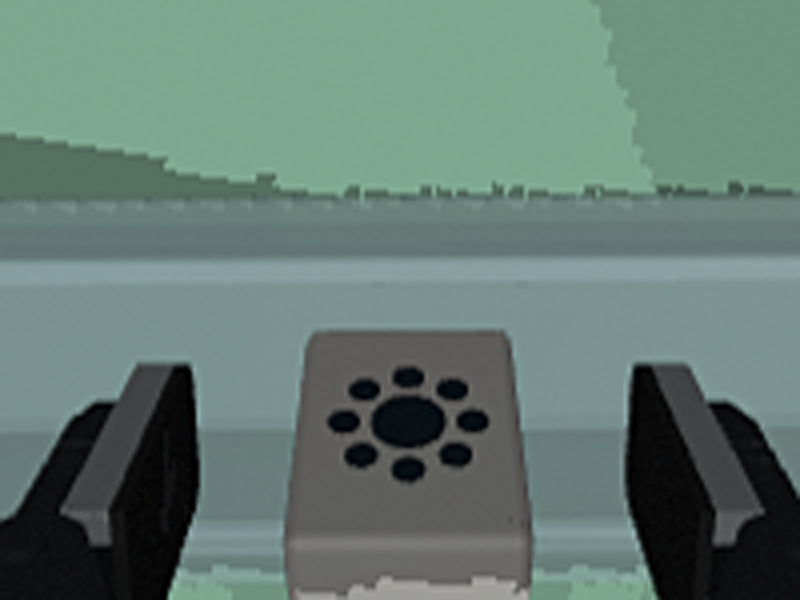

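jog_arm:
  plan:
    - {"x": 0, "y": 0, "z": 0, "turn": 0}
    - {"x": 0, "y": 0, "z": 0, "turn": 0}
    - {"x": 0, "y": 0, "z": 0, "turn": 0}
    - {"x": 0, "y": 0, "z": 0, "turn": 0}
    - {"x": 0, "y": 0, "z": 0, "turn": 0}
    - {"x": 0, "y": 0, "z": 0, "turn": 0}
  hand: 0
  squeeze: 35

```text
time: 3.98
ee_pos: [499.6, 86.8, 23.6]
eef_rot: [-1.568, -0.115, 0.115]
force: [-2.5, 1.0, 4.3]
width: 29.8
```

```bash
python3 -c "
from h import *
from bench import cams
s,R=st()
c=cams.camera('wrist');np.savez('wrist4.npz',**c);crop(c,220,150,200,150,4,'pics/w4c.png')
"
```

```text
t 3.98 pos [499.6  86.8  23.6] F [-2.5  1.   4.3] w 29.8
[[ 0.989  0.    -0.146]
 [ 0.146  0.     0.989]
 [ 0.    -1.    -0.   ]]
```

View pics/w4c.png

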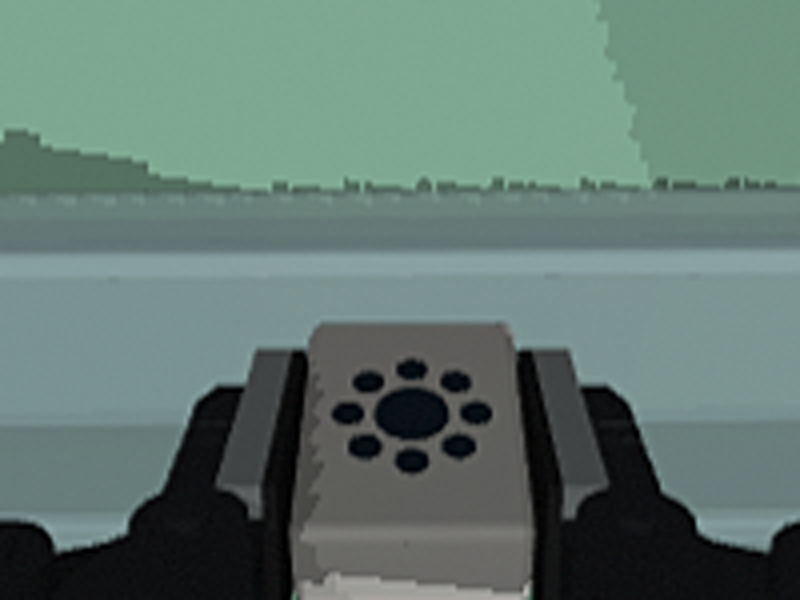

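jog_arm:
  plan:
    - {"x": 0, "y": -0.5, "z": 0, "turn": 0}
    - {"x": 0, "y": -1.0, "z": 0, "turn": 0}
    - {"x": 0, "y": -2.0, "z": 0, "turn": 0}
    - {"x": 0, "y": -3.0, "z": 0, "turn": 0}
    - {"x": 0, "y": -3.5, "z": 0, "turn": 0}
    - {"x": 0, "y": -3.0, "z": 0, "turn": 0}
    - {"x": 0, "y": 0, "z": 0, "turn": 0}
    - {"x": 0, "y": 0, "z": 0, "turn": 0}

```text
time: 5.03
ee_pos: [499.2, 86.8, 152.8]
eef_rot: [-1.568, -0.114, 0.116]
force: [-0.2, -0.3, -1.2]
width: 29.4
```

```bash
python3 -c "
from h import *
from bench import cams
s,R=st()
c=cams.camera('wrist');np.savez('wrist5.npz',**c);cv2.imwrite('pics/wrist5.png',c['frame'][:,:,::-1])
c=cams.camera('scene');np.savez('scene5.npz',**c)
c=cams.camera('side');np.savez('side5.npz',**c);crop(c,240,150,120,120,5,'pics/d5c.png')
"
```

```text
t 5.03 pos [499.2  86.8 152.8] F [-0.2 -0.3 -1.2] w 29.4
[[ 0.989 -0.001 -0.146]
 [ 0.146  0.     0.989]
 [-0.001 -1.     0.   ]]
```

View pics/wrist5.png

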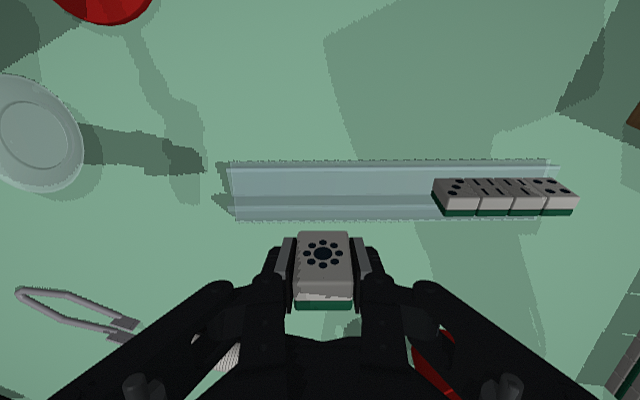

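View pics/d5c.png

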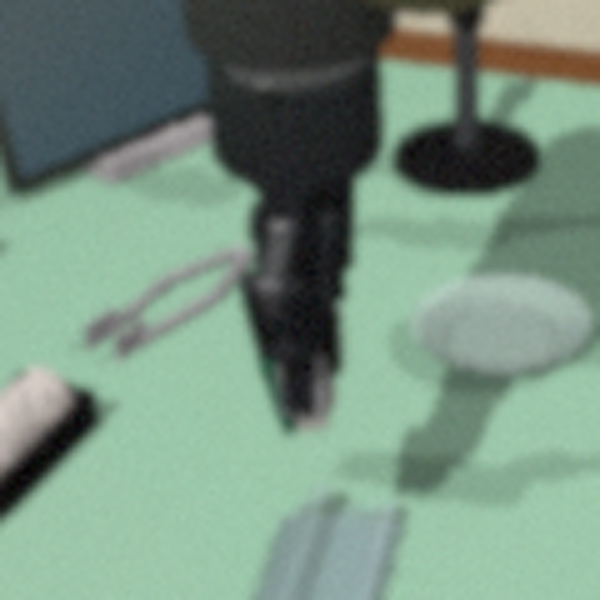

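```bash
python3 - <<'E'
from h import *
s=ld("scene0");d=ld("side0")
for n,a,b in [("red",(284,189),(389,239)),("pink",(199,237),(378,190)),("blue",(227,184),(420,213))]:
    print(n,onz(s,*a,5).round(),onz(d,*b,5).round())
print("tops red",tri((s,276,140),(d,393,183))[0].round(),"pink",tri((s,175,190),(d,380,142))[0].round())
S,R=st(); w=ld("wrist5")
for off in [(-4.6,-10,0),(-4.6,-4,0),(0,-10,0)]:
    print(off,proj(w,S["ee_pos"]+R@np.array(off,float))[0].round(1))
print(delta(S,[640,-150,270]))
E
```

```text
red [ 330. -135.    5.] [ 323. -139.    5.]
pink [ 417. -408.    5.] [ 413. -422.    5.]
blue [ 257. -301.    5.] [ 254. -308.    5.]
tops red [ 317. -127.  201.] pink [ 403. -397.  205.]
t 5.17 pos [499.1  86.6 152.2] F [ 0.2 -0.1 -1.1] w 29.3
[[ 0.989 -0.002 -0.146]
 [ 0.146 -0.001  0.989]
 [-0.002 -1.    -0.001]]
(-4.6, -10, 0) [321.6 250.6]
(-4.6, -4, 0) [321.6 245.3]
(0, -10, 0) [321.5 258.2]
[ 10.47 -11.79 -25.47]
```

```bash
python3 - <<'E'
from h import *
S,R=st(); print(delta(S,[600,-240,270]))
E
```

```text
t 5.17 pos [499.1  86.6 152.2] F [ 0.2 -0.1 -1.1] w 29.3
[[ 0.989 -0.002 -0.146]
 [ 0.146 -0.001  0.989]
 [-0.002 -1.    -0.001]]
[  5.19 -11.78 -33.79]
```

jog_arm:
  plan:
    - {"x": 0.3, "y": -2.0, "z": -1.5, "turn": 0}
    - {"x": 0.5, "y": -2.0, "z": -3.0, "turn": 0}
    - {"x": 0.6, "y": -2.0, "z": -4.0, "turn": 0}
    - {"x": 0.6, "y": -1.5, "z": -4.0, "turn": 0}
    - {"x": 0.6, "y": -1.2, "z": -4.0, "turn": 0}
    - {"x": 0.6, "y": -1.1, "z": -4.0, "turn": 0}
    - {"x": 0.6, "y": -0.7, "z": -4.0, "turn": 0}
    - {"x": 0.6, "y": -0.7, "z": -4.0, "turn": 0}
    - {"x": 0.5, "y": -0.4, "z": -3.0, "turn": 0}
    - {"x": 0.3, "y": -0.2, "z": -2.3, "turn": 0}
    - {"x": 0, "y": 0, "z": 0, "turn": 0}
    - {"x": 0, "y": 0, "z": 0, "turn": 0}

```text
time: 6.68
ee_pos: [600.2, -239.7, 270.5]
eef_rot: [-1.567, -0.114, 0.116]
force: [-0.7, -0.3, 0.4]
width: 29.5
```

```bash
python3 -c "
from h import *
from bench import cams
s,R=st()
c=cams.camera('wrist');np.savez('wrist6.npz',**c);cv2.imwrite('pics/wrist6.png',c['frame'][:,:,::-1])
"
```

```text
t 6.67 pos [ 600.2 -239.7  270.5] F [-0.7 -0.3  0.4] w 29.5
[[ 0.989 -0.001 -0.146]
 [ 0.146  0.     0.989]
 [-0.001 -1.     0.   ]]
```

View pics/wrist6.png

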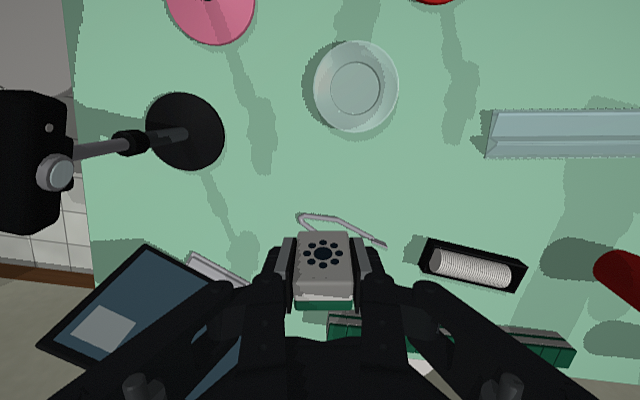

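```bash
python3 -c "
from h import *
c=ld('wrist6');crop(c,0,80,110,160,5,'pics/w6c.png')
im=cv2.imread('pics/w6c.png');cv2.imwrite('pics/w6c.png',cv2.convertScaleAbs(np.clip(im.astype(float)*1,0,255)**.6*9.2)[:600] if 0 else cv2.resize(cv2.convertScaleAbs(255*(im/255.)**.5),None,fx=.74,fy=.74))
"
```

```text
(no output)
```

View pics/w6c.png

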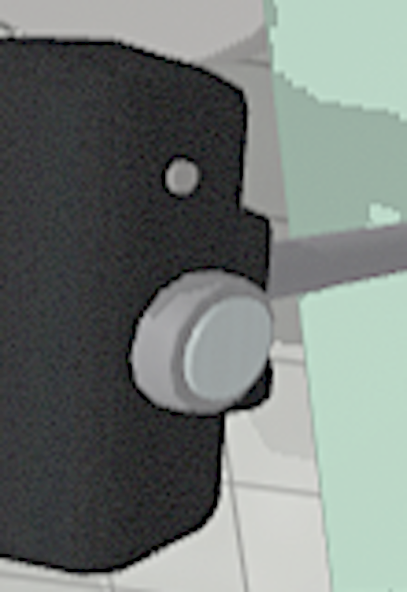

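```bash
cat >fit6.py <<'E'
from h import *
from scipy.optimize import least_squares
c=ld("wrist6")
k=8
f=cv2.resize(c["frame"][140:210,20:100],None,fx=k,fy=k,interpolation=cv2.INTER_CUBIC)
g=f.astype(float).mean(2)
print("vals",g[int((173-140+.5)*k),::24].round())
# disc mask
def tomask(th):
    m=(g>th).astype(np.uint8); n,l,stt,ce=cv2.connectedComponentsWithStats(m); i=l[int((173.3-140)*k),int((61-20)*k)]
    return (l==i).astype(np.uint8),stt[i]
for th in(90,100,110,120,130):
    m,s=tomask(th); print(th,s)
E
python3 fit6.py
```

```text
vals [ 12.  12.  10.  10.   8.   0. 110. 105. 108.  88.  78. 107. 101.  99.
 100. 102. 101. 101. 136. 131. 136. 150. 159. 159. 159. 159. 159.]
90 [   238    124    402    436 132790]
100 [     0      0    640    560 227587]
110 [     0      0    640    560 255371]
120 [     0      0    640    560 261736]
130 [     0      0    640    560 265130]
```

```bash
python3 -c "
from h import *
c=ld('wrist6')
f=c['frame'][145:200,30:80,::-1];f=cv2.resize(f,None,fx=11,fy=11,interpolation=cv2.INTER_CUBIC)
f=cv2.convertScaleAbs(255*(f/255.)**.6)
for i in range(0,550,55):cv2.putText(f,str(30+i//11),(i,10),0,.4,(0,255,255));cv2.line(f,(i,0),(i,604),(0,80,80),1)
for i in range(0,600,55):cv2.putText(f,str(145+i//11),(0,i+4),0,.4,(0,255,255));cv2.line(f,(0,i),(549,i),(0,80,80),1)
cv2.imwrite('pics/w6d.png',f[:600])
"
```

```text
(no output)
```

View pics/w6d.png

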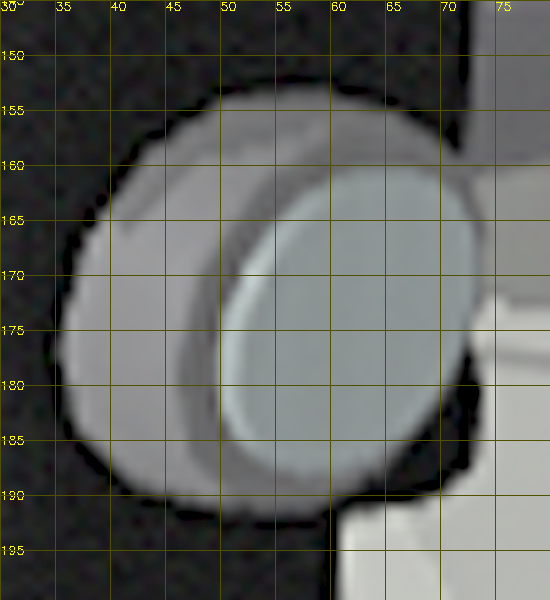

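```bash
cat >fit6.py <<'E'
from h import *
from scipy.optimize import least_squares
c=ld("wrist6");s,d=ld("scene0"),ld("side0")
cv=lambda L:np.array([[30+(x+.5)/11-.5,145+(y+.5)/11-.5] for x,y in L])
D=cv([(473,225),(440,180),(395,168),(340,185),(300,215),(265,265),(243,320),(240,390),(258,450),(300,472),(350,468),(400,440),(440,390),(465,320)])
B=cv([(60,345),(65,270),(140,150),(210,95),(80,440),(150,490),(230,510),(100,205),(100,465)])
E=np.array([[245,110],[241,200],[222,420],[218,490]])/3.7; E=E+[0,80]
# yaw from bar edge: plane of edge
o,d1=ray(c,*E[0]);_,d2=ray(c,*E[-1]); n=np.cross(d1,d2); l=np.cross(n,[0,0,1]); print("edge yaw(look)",[(np.arctan2(l[1],l[0])+q)%(2*np.pi) for q in(np.pi/2,-np.pi/2)])
th=np.linspace(0,2*np.pi,721)
def axes(yaw,t):
    f=np.array([np.cos(yaw)*np.cos(t),np.sin(yaw)*np.cos(t),-np.sin(t)]); l=np.array([-np.sin(yaw),np.cos(yaw),0]); return f,l,np.cross(f,l)
def circ(C,l,u,r): return C+r*(np.outer(np.cos(th),l)+np.outer(np.sin(th),u))
def sd(pts,poly):
    return np.array([cv2.pointPolygonTest(poly.astype(np.float32).reshape(-1,1,2),(float(x),float(y)),True) for x,y in pts])
def res(p,yawp=None,full=False,sg=1.5):
    L=p[:3];f,l,u=axes(p[3],p[4])
    e=[sd(D,proj(c,circ(L,l,u,p[5]))), sd(B,proj(c,circ(L-f*p[7],l,u,p[6])))*.7]
    e+= [(proj(s,L)[0]-[170.2,260.2])/sg,(proj(d,L)[0]-[329.6,123.7])/sg]
    if yawp: e.append([(p[3]-yawp)/.02])
    return np.concatenate(e)
if __name__=="__main__":
    for yp in(None,1.41):
      for t0 in(.05,.3):
        r=least_squares(res,[590,-420,233,1.41,t0,8,11,10],kwargs=dict(yawp=yp),x_scale=[5,5,5,.1,.1,1,1,2],diff_step=1e-4)
        J=r.jac;cov=np.linalg.pinv(J.T@J)*.25
        print(yp,r.x.round(3),"cost",r.cost.round(2),"sd",np.sqrt(np.diag(cov)).round(3)); print(r.fun.round(1))
E
python3 fit6.py
```

```text
edge yaw(look) [np.float64(4.520404732583966), np.float64(1.3788120789941734)]
None [ 5.90859e+02 -4.16941e+02  2.30572e+02  1.40900e+00  1.23000e-01
  9.65500e+00  1.33680e+01  6.17200e+00] cost 2.28 sd [0.498 1.203 1.326 0.017 0.019 0.173 0.334 0.325]
[-0.3 -0.1  0.1  0.2  0.1  0.1  0.   0.2 -0.4 -0.1 -0.  -0.1  0.   0.5
  0.1 -0.4 -0.1 -0.1  0.1  0.7 -0.7 -0.1  0.3  1.3  0.4 -0.4  0.7]
None [ 5.909320e+02 -4.168670e+02  2.307210e+02  1.550000e+00  1.780000e-01
  9.640000e+00  2.668293e+03  1.722005e+03] cost 78.64 sd [5.0100e-01 1.2040e+00 1.3240e+00 1.1000e-02 1.9000e-02 1.8500e-01
 3.3470e+01 5.2215e+01]
[-1.9 -1.6 -0.1  1.4  1.4  0.7 -0.2 -1.  -1.8 -0.5  1.   1.4  0.9  0.1
 -4.2 -4.5 -0.5  3.7 -2.1  2.8  8.  -2.7 -0.6  1.3  0.4 -0.4  0.7]
1.41 [ 5.90854e+02 -4.16925e+02  2.30590e+02  1.41000e+00  1.23000e-01
  9.65100e+00  1.33600e+01  6.17600e+00] cost 2.28 sd [0.497 1.204 1.326 0.009 0.019 0.171 0.317 0.319]
[-0.3 -0.1  0.1  0.2  0.1  0.1  0.   0.2 -0.4 -0.1 -0.  -0.1  0.1  0.5
  0.1 -0.4 -0.1 -0.1  0.1  0.7 -0.7 -0.1  0.3  1.3  0.4 -0.4  0.7 -0. ]
1.41 [ 5.909010e+02 -4.169380e+02  2.307050e+02  1.464000e+00  2.290000e-01
  1.019700e+01  2.094353e+03  1.135729e+03] cost 88.16 sd [5.0200e-01 1.2040e+00 1.3250e+00 7.0000e-03 1.6000e-02 1.9200e-01
 1.7198e+01 3.2030e+01]
[-1.7 -0.7  0.9  1.3  0.5 -0.2 -0.9 -1.  -1.   0.5  1.3  0.5 -0.2 -0.6
 -4.  -4.8 -1.6  2.1 -1.3  3.8  9.  -3.4  0.3  1.3  0.4 -0.4  0.7  2.7]
```

```bash
python3 -c "
from h import *
c=ld('wrist6')
x0,y0,k=285,225,10
f=c['frame'][y0:y0+60,x0:x0+76,::-1];f=cv2.resize(f,None,fx=k,fy=k,interpolation=cv2.INTER_CUBIC)
f=cv2.convertScaleAbs(255*(f/255.)**.6)
for i in range(0,760,50):cv2.putText(f,str(x0+i//k),(i,10),0,.4,(0,0,255));cv2.line(f,(i,0),(i,604),(0,80,80),1)
for i in range(0,600,50):cv2.putText(f,str(y0+i//k),(0,i+4),0,.4,(0,0,255));cv2.line(f,(0,i),(759,i),(0,80,80),1)
cv2.imwrite('pics/w6e.png',f)
g=cv2.resize(c['frame'][y0:y0+60,x0:x0+76],None,fx=8,fy=8,interpolation=cv2.INTER_CUBIC).mean(2)
m=(g<65).astype(np.uint8)
n,l,s,ce=cv2.connectedComponentsWithStats(m)
for i in range(1,n):
    if 20<s[i,4]<8000: print(s[i].tolist(),((ce[i]+.5)/8-.5+[x0,y0]).round(2))
"
```

```text
[0, 108, 43, 4, 124] [286.94 238.25]
[585, 108, 23, 4, 66] [359.19 238.27]
[273, 118, 63, 44, 2117] [322.58 242.07]
[361, 141, 63, 45, 2215] [333.53 245.1 ]
[185, 143, 64, 45, 2248] [311.64 245.15]
[400, 202, 65, 48, 2445] [338.58 252.84]
[144, 205, 65, 45, 2447] [306.56 252.96]
[177, 269, 68, 51, 2677] [310.91 261.24]
[363, 269, 70, 51, 2741] [334.28 261.16]
[271, 296, 67, 52, 2799] [322.55 264.77]
```

View pics/w6e.png

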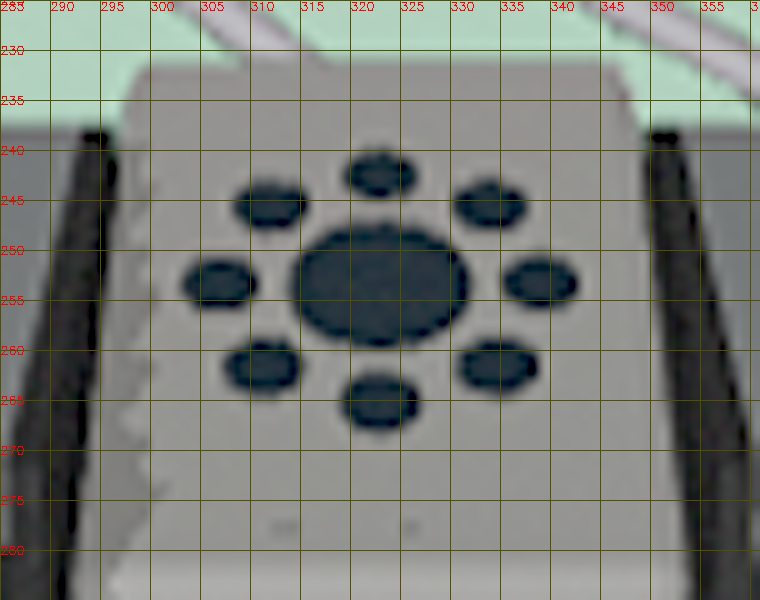

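```bash
cat >tile.py <<'E'
from h import *
from scipy.optimize import least_squares
def fit(c,ee,R,dots,bot,free_y=True):
    # tile axes in tool frame: tile x=tool x, tile y=tool z, tile z=-tool y ; lean a
    M=np.array([[1,0,0],[0,0,-1],[0,1,0]],float).T  # columns? build below
    M=np.column_stack([[1,0,0],[0,0,1],[0,-1,0]]).astype(float)
    def pts(p):
        Rt=R@M@Ro.from_euler("ZYX",[p[4],p[3],p[5]]).as_matrix(); C=ee+R@p[:3]
        ang=np.pi/4*np.arange(8); L=np.c_[np.zeros(8),p[6]*np.cos(ang),p[6]*np.sin(ang)]
        return C+L@Rt.T, C+Rt@[0,0,-20.], Rt, C
    def res(p):
        P,b,_,_=pts(p); q=proj(c,P); e=[]
        for dd in dots: e.append(dd-q[np.argmin(((q-dd)**2).sum(1))])
        return np.concatenate(e+[(proj(c,b)[0]-bot)/2,[p[4]/.05,p[5]/.05]])
    r=least_squares(res,[-4.6,-10,0,.26,0,0,9],x_scale=[3,3,3,.1,.1,.1,1]);cov=np.linalg.pinv(r.jac.T@r.jac)*.05
    return r,np.sqrt(np.diag(cov)),pts(r.x)
if __name__=="__main__":
    c=ld("wrist6"); S,R=st()
    dots=np.array([[322.58,242.07],[333.53,245.1],[311.64,245.15],[338.58,252.84],[306.56,252.96],[310.91,261.24],[334.28,261.16],[322.55,264.77]])
    r,sd,(P,b,Rt,C)=fit(c,S["ee_pos"],R,dots,[322.7,231.3]); print(r.x.round(3),sd.round(3),r.fun.round(2)); print("face",C.round(1))
    L=np.array([590.9,-417,230.6]);yaw,t=1.41,.123
    f=np.array([np.cos(yaw)*np.cos(t),np.sin(yaw)*np.cos(t),-np.sin(t)])
    F=L+f*120; xt=np.array([np.cos(yaw),np.sin(yaw),0]);Rf=np.column_stack([xt,[0,0,-1],np.cross(xt,[0,0,-1])])
    for off in(r.x[:3],[-5,-10,0]):
        T=F-Rf@np.array(off,float); print("F",F.round(1),"TCP",T.round(1))
    print("turn",-np.degrees(yaw-np.arctan2(R[1,0],R[0,0])))
    # tcp delta with tool as stands
    print(delta(S,T+[0,0,0]))
E
python3 tile.py
```

```text
t 6.72 pos [ 600.3 -239.4  270.9] F [ 0.2 -0.3  0.6] w 29.8
[[ 0.989 -0.001 -0.147]
 [ 0.147  0.     0.989]
 [-0.001 -1.     0.   ]]
[ 4.874e+00  5.991e+00  1.000e-01  2.610e-01  3.000e-03 -1.000e-03
  9.541e+00] [2.23  4.021 0.047 0.012 0.008 0.006 0.247] [-0.   -0.    0.01 -0.02 -0.01 -0.    0.   -0.02 -0.03  0.05  0.04  0.03
 -0.01 -0.01 -0.03 -0.03 -0.06 -0.    0.06 -0.01]
face [ 605.1 -238.6  264.9]
F [ 610.  -299.4  215.9] TCP [ 609.3 -304.3  221.9]
F [ 610.  -299.4  215.9] TCP [ 610.8 -294.5  205.9]
turn -72.35596765121734
[ 0.24  6.5  -5.61]
```

jog_arm:
  plan:
    - {"x": 0, "y": 0, "z": 0, "turn": -4.0}
    - {"x": 0, "y": 0, "z": 0, "turn": -8.0}
    - {"x": 0, "y": 0, "z": 0, "turn": -9.0}
    - {"x": 0, "y": 0, "z": 0, "turn": -9.0}
    - {"x": 0, "y": 0, "z": 0, "turn": -9.0}
    - {"x": 0, "y": 0, "z": 0, "turn": -9.0}
    - {"x": 0, "y": 0, "z": 0, "turn": -9.0}
    - {"x": 0, "y": 0, "z": 0, "turn": -8.4}
    - {"x": 0, "y": 0, "z": 0, "turn": -5.0}
    - {"x": 0, "y": 0, "z": 0, "turn": -2.0}
    - {"x": 0, "y": 0, "z": 0, "turn": 0}
    - {"x": 0, "y": 0, "z": 0, "turn": 0}

```text
time: 8.22
ee_pos: [600.4, -239.8, 271.3]
eef_rot: [-1.281, -1.09, 1.09]
force: [0.0, -0.4, -0.9]
width: 29.3
```

```bash
python3 -c "
from h import *
from bench import cams
s,R=st();print(np.arctan2(R[1,0],R[0,0]),s['q'].round(2),delta(s,[610.6,-296.5,206]))
c=cams.camera('wrist');np.savez('wrist7.npz',**c);cv2.imwrite('pics/wrist7.png',c['frame'][:,:,::-1])
"
```

```text
t 8.22 pos [ 600.4 -239.8  271.3] F [ 0.  -0.4 -0.9] w 29.3
[[ 0.161  0.    -0.987]
 [ 0.987 -0.     0.161]
 [-0.    -1.    -0.   ]]
1.4094736756252693 [-0.07  0.17  0.3   0.   -1.7  -0.09] [-5.43  6.53 -1.92]
```

View pics/wrist7.png

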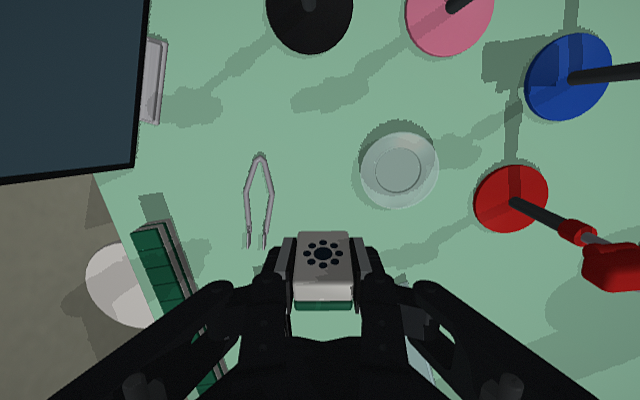

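jog_arm:
  plan:
    - {"x": -0.8, "y": 0.4, "z": -0.3, "turn": 0}
    - {"x": -1.5, "y": 0.8, "z": -0.5, "turn": 0}
    - {"x": -1.5, "y": 0.8, "z": -0.5, "turn": 0}
    - {"x": -1.0, "y": 1.2, "z": -0.4, "turn": 0}
    - {"x": -0.4, "y": 1.3, "z": -0.2, "turn": 0}
    - {"x": -0.2, "y": 1.0, "z": 0, "turn": 0}
    - {"x": 0, "y": 0.6, "z": 0, "turn": 0}
    - {"x": 0, "y": 0.4, "z": 0, "turn": 0}
    - {"x": 0, "y": 0, "z": 0, "turn": 0}
    - {"x": 0, "y": 0, "z": 0, "turn": 0}

```text
time: 9.52
ee_pos: [610.6, -296.3, 206.9]
eef_rot: [-1.282, -1.091, 1.09]
force: [0.3, 0.2, -0.3]
width: 29.4
```

```bash
python3 -c "
from h import *
from bench import cams
s,R=st();print(np.arctan2(R[1,0],R[0,0]),delta(s,[610.6,-296.5,206]))
for n in('wrist','scene','side'):
    c=cams.camera(n);np.savez(n+'8.npz',**c);cv2.imwrite(f'pics/{n}8.png',c['frame'][:,:,::-1])
crop(ld('scene8'),120,180,120,120,5,'pics/s8c.png')
crop(ld('side8'),270,80,100,100,6,'pics/d8c.png')
"
```

```text
t 9.53 pos [ 610.6 -296.3  206.9] F [ 0.3  0.2 -0.3] w 29.4
[[ 0.16   0.001 -0.987]
 [ 0.987 -0.     0.16 ]
 [-0.    -1.    -0.001]]
1.4104968186202727 [-0.02  0.09 -0.  ]
```

View pics/wrist8.png

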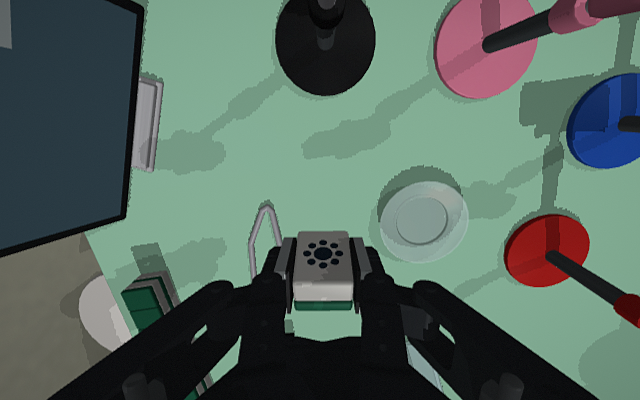

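View pics/s8c.png

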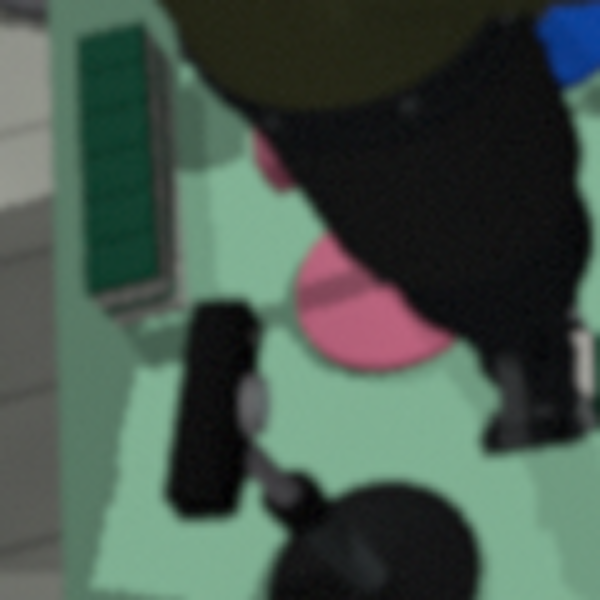

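View pics/d8c.png

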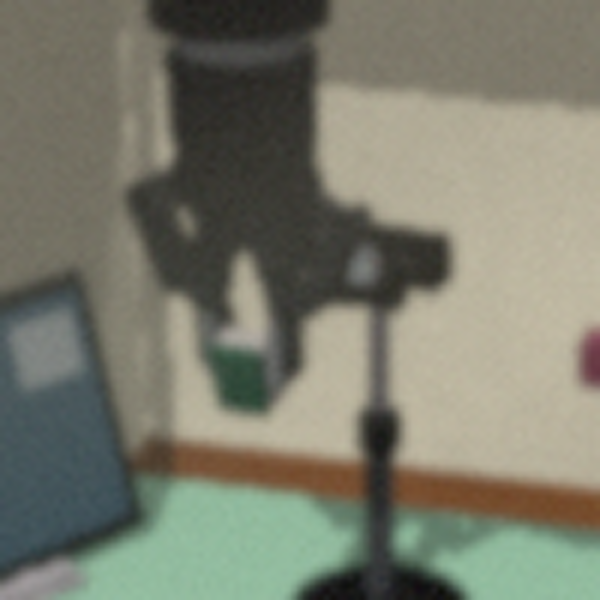

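```bash
python3 - <<'E'
from h import *
S,R=st(); d=ld("side8")
M=np.column_stack([[1,0,0],[0,0,1],[0,-1,0]]).astype(float)
Rt=R@M@Ro.from_euler("Y",.26).as_matrix()
for off in([-3,-10,0],[-5,-10,0],[1,-2,0],[4.9,6,0]):
    C=S["ee_pos"]+R@np.array(off,float)
    q=[((proj(d,C+Rt@np.array(l,float))[0]-[270,80])*6).round() for l in([22,-15,-20],[22,15,-20],[22,-15,20],[22,15,20])]
    L=np.array([590.9,-417,230.6])
    yaw,t=1.41,.123;f=np.array([np.cos(yaw)*np.cos(t),np.sin(yaw)*np.cos(t),-np.sin(t)]);l=np.array([-np.sin(yaw),np.cos(yaw),0]);u=np.cross(f,l);v=C-L
    print(off,q,"dist",v@f,"lat",v@l,"up",v@u)
# lens check
print(((proj(d,L)[0]-[270,80])*6).round(), ((proj(ld('scene8'),L)[0]-[120,180])*5).round())
print("ang",np.arccos(-Rt[:,0]@-f),np.arccos(Rt[:,2]@u))
E
```

```text
t 9.68 pos [ 610.6 -296.3  206.7] F [ 0.4  0.8 -0.4] w 29.2
[[ 0.16   0.001 -0.987]
 [ 0.987 -0.     0.16 ]
 [-0.    -1.    -0.001]]
[-3, -10, 0] [array([214., 413.]), array([264., 423.]), array([202., 351.]), array([252., 360.])] dist 120.07361763445421 lat -0.10522135075920892 up 0.8441936833820344
[-5, -10, 0] [array([216., 412.]), array([266., 421.]), array([204., 349.]), array([254., 358.])] dist 118.08869889649968 lat -0.10585749181223134 up 0.5990463826798696
[1, -2, 0] [array([211., 430.]), array([261., 439.]), array([198., 368.]), array([249., 377.])] dist 125.0240456637226 lat -0.10859383149143972 up -6.605185549373409
[4.9, 6, 0] [array([208., 446.]), array([258., 456.]), array([195., 385.]), array([246., 394.])] dist 129.8752277560932 lat -0.11199811927629595 up -14.066822147163943
[354. 268.] [261. 404.]
ang 0.13711736805693264 0.13711867329796076
```

```bash
python3 - <<'E'
from fit6 import *
for t in(.0,.04,.08,.12,.16,.2,.25):
    r=least_squares(lambda p:res(np.r_[p[:4],t,p[4:]],yawp=1.41),[590,-420,233,1.41,9.6,13,6],x_scale=[5,5,5,.1,1,1,2],diff_step=1e-4)
    print(t,r.x.round(2),r.cost.round(2))
E
```

```text
edge yaw(look) [np.float64(4.520404732583966), np.float64(1.3788120789941734)]
0.0 [ 590.87 -416.9   230.5     1.41    9.03   13.54    5.34] 6.86
0.04 [ 590.84 -416.86  230.58    1.41    9.21   13.47    5.62] 4.52
0.08 [ 590.86 -416.92  230.55    1.41    9.42   13.41    5.9 ] 2.93
0.12 [ 590.86 -416.94  230.57    1.41    9.63   13.36    6.16] 2.28
0.16 [ 590.86 -416.96  230.59    1.41    9.87   13.32    6.41] 2.82
0.2 [ 590.88 -417.02  230.57    1.41   10.14   13.28    6.66] 4.8
0.25 [ 590.93 -417.13  230.51    1.42   10.52   13.22    6.98] 9.76
```

jog_arm:
  plan:
    - {"x": 0, "y": 0, "z": 0, "turn": 0}
    - {"x": 0, "y": 0, "z": 0, "turn": 0}
    - {"x": 0, "y": 0, "z": 0, "turn": 0}
    - {"x": 0, "y": 0, "z": 0, "turn": 0}

```text
time: 10.18
ee_pos: [610.4, -296.4, 206.2]
eef_rot: [-1.281, -1.09, 1.09]
force: [-0.5, 0.3, -0.5]
width: 29.4
```

```bash
python3 -c "
from h import *
from bench import sign_off
s,R=st();print(s['qvel'].round(3));print(sign_off())"
```

```text
t 10.18 pos [ 610.4 -296.4  206.2] F [-0.5  0.3 -0.5] w 29.4
[[ 0.16  -0.    -0.987]
 [ 0.987 -0.     0.16 ]
 [-0.    -1.     0.   ]]
[-0.001  0.001 -0.001  0.001 -0.     0.001]
the job is handed in; nothing more can be done
None
```

I gripped the drawn tile by its two narrow sides at 35 N and lifted it out of the rack. I then held it up to the black web camera and handed the job in at 10.2 s. No verdict was reported.

**Position:** by my measurements the face centre is about 118–120 mm in front of the lens. It is within about 1 mm of the line of sight sideways and about 1–4 mm up-down.

**Angle:** the face is about 0.14 rad off square against the 0.22 limit. The arm can only turn about its vertical axis, so the tile kept its rack lean of 0.26 rad. I measured the camera's downward tilt as about 0.12 rad.

**Hold:** the arm was at rest, the fingers read 29.4 mm open on the tile, and I saw no unexpected forces. I did not see any of the other objects move.

**Checks that disagreed:**
- **Camera tilt:** a first, rough fit of the camera's outline suggested 0.3–0.39 rad. I trusted the close-up fit of the lens instead; the tile is within the limit for any tilt from 0.04 to 0.48.
- **Tile height:** sizes in the wrist picture put the tile about 12–16 mm lower than the rack's dimensions allow. The side view agreed with the rack's dimensions, so I used those.
- **Lens position:** it differed by about 2 pixels (roughly 4 mm) between the scene and side cameras, well inside the tolerance.

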